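# Hold a bun up in the tongs

### The job

Pick up the kitchen tongs and with them take the round pleated bun out of the shallow tray, then hold it up in the jaws at least 15 cm above the table, still, so that the cook can look at its underside: finish while holding it there, do not put it down. Do not touch the bun with the gripper itself, and leave the two other buns, the bowl and the mug where they are.

Things in the scene. Friction and masses are not known exactly. Their poses are not given: they have to be found in the camera images.
- tongs: Kitchen tongs, steel, dark rubber grips, 250 mm long, 0.16 kg, lying on their side: they close horizontally. 36 mm tall at the jaws and the black hinge hub. Origin: on the table between the middles of the grips (about the centre of mass); x to the jaws, z up. Hinge pin upright at x = -115 mm, jaws at +105 mm. This is the left arm and hub: squeezed, x leaves the centre line by half the joint value.
- tongs_arm (a joint): How far the tongs are squeezed: angle in rad by which the right arm has turned to the left one. 0 = open, at rest (jaws 88 mm apart); about 0.16 = closed on the round bun; 0.37 = shut. A spring holds them open: squeezing at the grips takes 5 N to begin, 7 N at the bun, 9 N to shut. Fingers stopped at about 0.05 carry the tongs by this spring, jaws open; with 20 N or more they close them.
- jaw_left: Scooped steel head of the left (+y) arm of the tongs, 36 mm tall, 38 mm long, 3 mm thick. Origin at the middle of its inner face, 18 mm above its lower edge; x along the jaw to its tip, z up as the tongs lie. The point midway between the two jaw origins is the centre of the grip; it lies about 105 mm ahead of the middle of the grips.
- jaw_right: The same head on the right (-y) arm, origin likewise at the middle of its inner face. Between grips and jaws the arms are steel strips 18 mm tall, at mid-height: their lower edges lie 9 mm, those of the grips 5 mm above the lower edges of the jaws, so that with level tongs the jaws can reach a little into the tray while the arms pass over its rim.
- round_bun: The item wanted: round steamed bun, off-white, domed, with pleats meeting in a twist on top; 52 mm in diameter, 53 mm tall, about 60 g (40 to 85 g). Widest from 17 to 28 mm above its underside. Origin: centre of its flat underside, z up. It stands in the tray in one of three places in a row, the cut buns in the other two; the places are about 115 mm apart.
- cut_bun_1: Bystander: oblong knife-cut bun, off-white, rounded edges, 60 x 46 x 40 mm tall; origin at the centre of its underside, long side along its x. In the tray.
- cut_bun_2: Bystander: a second such oblong bun. In the tray.
- tray: Shallow aluminium sheet pan, fixed to the table: 250 mm (x) by 360 mm (y), rim 16 mm above the table, floor 4 mm thick. Origin at the centre of its underside, on the table. The row of buns runs along its y, 0 to 45 mm on the robot's (-x) side of its middle.
- bowl: Bystander: white bowl, 124 mm across, 55 mm tall, left of the tray; origin at the centre of its underside.
- mug: Bystander: plain steel mug, 76 mm across, 85 mm tall, right of the tray beyond the tongs; origin at the centre of its underside, handle to its +y.
- grip_left (a point): Middle of the outer face of the left (+y) arm's rubber grip. Each grip is 80 mm long, 26 mm tall, from 5 to 31 mm above the table as the tongs lie. At rest the two outer faces are 60 mm apart. Each mm taken off this width takes 2 mm off the gap between the jaws: at 54 mm the jaws are some 76 mm apart (65 between their curled-in lips), at 42 mm some 52 mm.
- grip_right (a point): The same point on the right (-y) arm. The grips' outer faces are parallel when the jaws are closed on the round bun, and 8 degrees apart (wider to the jaws) with the tongs at rest.
Not all that is in view belongs to the job. What is shaped like the round_bun but green or orange is not meant.

How it is judged (in metres and radians):
On the way, in this order (a step that is already met when the one before it is completed fails the run):
1. the tongs are lifted off the table in the gripper; the round bun still in the tray (height (world z) of tongs above 0.008 m and contact force between the fingers and tongs above 1 N and height (world z) of round_bun below 0.02 m), for 0.2 s.
2. both jaws of the tongs press on the round bun (contact force between each of jaw_left, jaw_right and round_bun above 0.5 N and contact force between the fingers and tongs above 1 N), for 0.2 s.
At the end, for the whole second after the job is handed in: The tongs are in the fingers, clear of the table (origin above 0.05 m); both jaws press on the round bun (over 0.3 N each), its underside over 0.14 m above the table, still (under 0.03 m/s), untouched by the robot itself. The cut buns, bowl and mug are within 30 mm of their starts (height (world z) of round_bun above 0.14 m and height (world z) of tongs above 0.05 m and contact force between each of jaw_left, jaw_right and round_bun above 0.3 N and contact force between the fingers and tongs above 1 N and contact force between each of the arm, the fingers and round_bun below 0.2 N and linear speed of round_bun below 0.03 m/s and distance of each of cut_bun_1, cut_bun_2, bowl, mug from where it was at the start of the episode below 0.03 m); the arm keeps its last pose, push and grip.
It fails at once if the robot touches the round bun with its fingers or arm instead of the tongs (contact force between any of the fingers, the arm and round_bun above 0.5 N).
It fails at once if another bun, the bowl or the mug is moved by more than 30 mm (distance of any of cut_bun_1, cut_bun_2, bowl, mug from where it was at the start of the episode above 0.03 m).
It also fails if it takes over 45 s, if anything falls off the work surface, if the arm or the gripper's body presses on something with over 40 N, if the wrist force passes 120 N, or if a joint passes its speed limit or range.

### The arm

A 6-joint arm with a two-finger parallel gripper is mounted at the origin on the work surface. World frame = base frame: x ahead of the robot, y to its left, z up, the work surface at z = 0. Lengths are in mm, angles in rad, forces in N, time in s.
With the tool pointing down it reaches from about 300 to 775 mm from the base axis. Payload 14.6 kg.
Tool frame: the origin (TCP) lies midway between the tips of the shut fingers; the grasp point (between the pads) lies 19 mm behind it (manip.hold_point_z is the distance from the TCP to the grasp point, in mm); z points along the fingers, y is the direction in which the jaws open and shut (so a half turn about z gives the same grasp; the last joint's range is limited). The gripper opens to 94 mm and grips with 3 to 60 N. Pads are 16 mm wide; open, the fingers measure 119 mm over their backs; the gripper's body (75 mm by 177 mm) begins 78 mm behind the grasp point.
Start: joints at [-1.172, 0.3, 1.521, -0, 1.321, -0.067], TCP at [247.017, -491.397, 166.246] pointing down, gripper open.
Joint ranges: [-3.03, 3.03], [-0.79, 2.21], [0.23, 2.52], [-1.04, 4.18], [0, 3.07], [-2.55, 2.55]. Speed limits (rad/s): [2.22, 2.22, 2.57, 3.14, 3.14, 3.14].

### API

Orientations are given as [roll, pitch, yaw] about the fixed x, y, z axes, in that order (R = Rz(yaw) Ry(pitch) Rx(roll)).
In Python, from cell import manip gives the robot as it stands.
- The arm moves only by the shell command python3 -m crank 'ROWS' [OPENING] [FORCE]. ROWS is JSON, a list of rows, each an object with "offset": the shift along the world's x, y, z in m, a list of three; "spin": the turn about the world's z in degrees. In form: [{"offset": [dx, dy, dz], "spin": spin}, ...]. A call has exactly 8 rows; each row is the pose to reach, as a shift and turn from the pose measured when the call began; what a row does not reach only later rows make up. A row lasts 1/12 s, in which the tool goes at most 41.7 mm and 7.16 degrees, less where a joint would pass 70% of its speed; a pose out of reach is approached as far as the arm can. A call with a gripper value outside its range is refused whole. OPENING is the opening, from 0 (shut) to 1 (fully open), set as the call begins (- or left out, the last holds). The fingers move at their own pace and stop on an object; FORCE is the grip in N (left out, the last holds). Time passes only in rows, so rows that repeat a pose let the fingers close, or fill a call up. It gives the time, the measured TCP pose, the force and the opening at its end, in the units of the state.
- manip.read_state(): the state, without advancing time (a new reading comes with each control period).
- manip.camera(name): name is "side" or "top"; returns a dict with "pixels" (384x512x3 uint8, red, green, blue), "fx", "fy", "cx", "cy" (pixels), "extrinsics" (4x4, takes a point from world to camera coordinates). Camera axes: x right, y down, z forward; pixel columns grow to the right and rows downward; lengths in mm; the calibration is good to about 2 mm. A picture is of the moment at which its call begins. There is no depth.
- manip.sign_off(): hands the job in, once; it reports no verdict.
Trained networks look in a picture, given as the dict that the camera call returned (one of the last four; its "shot" number tells which), for a name from the list of things; names that differ only in an ending like _2 or _b are one class to them, and where a whole thing is asked for, a point or a joint stands for the part that bears it (a point fixed in the world has none). Each returns a list of dicts, best first, with "conf" (0 to 1); they miss things now and then, are a little off and sometimes report something else, mostly with a low value. They report only what shows in the picture. A call takes as long as a camera call. They do not tell look-alikes from the thing itself.
- manip.search_frame(picture, name): "location" ([x, y, z] in mm, in world coordinates, good to about 4 mm: the middle of the surface that is visible of it).
- manip.masks_of(picture, name): "mask" (384x512 bool, what is visible of it).
The state is a dict: "clock": time; "joints": joint angles; "qd": joint speeds; "effort": joint torques, N m; "eef_pos": TCP position; "eef_rot": TCP orientation; "wrist_force": force on the tool from outside, world axes, zero at the start; "moment": the same for the moment, N m; "finger_gap": finger opening in mm.
Only numpy, scipy, OpenCV 4.12 (cv2) and the standard library are available. Lean on these libraries where they do the work, as an engineer would, in place of code of your own. Each camera call takes 0.05 s, during which the arm holds its last target. There are 200 camera calls.

## Working session

There is one attempt and no reset: what is moved stays moved. The work goes in short steps, Python scripts to look and compute and a shell command to move; the robot and the scene stay as the last step left them, time stands still between calls to the robot, and variables do not carry over. Pictures are saved under pics/ and viewed, about 8 in all and at most 12, crops included, and the job is handed in when it is done.

```bash
ls; mkdir -p pics; cat > h.py <<'E'
import numpy as np, cv2
from cell import manip
def snap(cam,fn=None):
    p=manip.camera(cam)
    if fn: cv2.imwrite('pics/'+fn,cv2.cvtColor(np.asarray(p['pixels']),cv2.COLOR_RGB2BGR))
    return p
def ray(p,u,v):
    E=np.array(p['extrinsics']);R=E[:3,:3];t=E[:3,3]
    return -R.T@t, R.T@np.array([(u-p['cx'])/p['fx'],(v-p['cy'])/p['fy'],1])
def atz(p,u,v,z):
    c,d=ray(p,u,v);return c+d*(z-c[2])/d[2]
def proj(p,X):
    E=np.array(p['extrinsics']);q=E[:3,:3]@np.array(X)+E[:3,3]
    return [round(p['fx']*q[0]/q[2]+p['cx'],1),round(p['fy']*q[1]/q[2]+p['cy'],1)]
E
python3 - <<'E'
from h import *
for c in('top','side'):
    p=snap(c,c+'0.png'); print(c,ray(p,256,192),p['fx'])
    for n in('tongs','jaw_left','jaw_right','grip_left','grip_right','round_bun','cut_bun_1','tray','bowl','mug'):
        print(n,[(np.round(d['location']).tolist(),round(d['conf'],2)) for d in manip.search_frame(p,n)][:4])
print(manip.read_state())
E
```

```text
pics
top (array([ 378.26764504,   81.14264076, 1384.63602959]), array([ 0.07838407, -0.01751052, -0.99681157])) 397.86143542293166
tongs [([456.0, -349.0, 33.0], 0.55), ([638.0, 61.0, 5.0], 0.15)]
jaw_left []
jaw_right [([534.0, -446.0, 20.0], 0.41)]
grip_left [([451.0, -351.0, 28.0], 0.62)]
grip_right [([452.0, -376.0, 32.0], 0.64), ([604.0, -46.0, 45.0], 0.24)]
round_bun [([569.0, -184.0, 45.0], 0.75), ([605.0, -41.0, 48.0], 0.69), ([680.0, -175.0, 41.0], 0.55)]
cut_bun_1 [([578.0, 68.0, 43.0], 0.56), ([456.0, -352.0, 31.0], 0.5), ([613.0, 181.0, 38.0], 0.47)]
tray [([536.0, -442.0, 21.0], 0.65), ([638.0, 63.0, 6.0], 0.64)]
bowl [([480.0, 530.0, 20.0], 0.67)]
mug [([705.0, -299.0, 40.0], 0.88), ([451.0, -381.0, 32.0], 0.3), ([602.0, -45.0, 47.0], 0.23)]
side (array([  291.61924538, -1127.28435501,   910.64177701]), array([ 0.13458299,  0.80397587, -0.57952786])) 476.6087612040017
tongs [([463.0, -357.0, 25.0], 0.88)]
jaw_left [([645.0, 33.0, 4.0], 0.71), ([461.0, -356.0, 18.0], 0.52), ([573.0, -367.0, 20.0], 0.48)]
jaw_right [([533.0, -446.0, 20.0], 0.53), ([456.0, -393.0, 24.0], 0
[... 452 characters left out ...]
 []
mug [([706.0, -318.0, 59.0], 0.79)]
{'clock': 1.1, 'joints': array([-1.17160799e+00,  2.99911895e-01,  1.52099529e+00, -1.24728249e-05,
        1.32069934e+00, -6.66303012e-02]), 'qd': array([ 0.00173015,  0.00137834, -0.00075134,  0.00056903, -0.00095204,
       -0.00184694]), 'effort': array([-1.91988278e-03, -5.31680238e+01, -3.52926028e+01,  7.09180394e-02,
        2.12323124e-02, -2.39158231e-05]), 'eef_pos': array([ 247.01068205, -491.40233076,  166.24104756]), 'eef_rot': array([-3.14157801e+00,  1.11344627e-05,  4.65821722e-01]), 'wrist_force': array([-0.27735338, -0.02489802,  0.46037167]), 'moment': array([ 0.02885116, -0.03163488, -0.04581846]), 'finger_gap': 94.50620742345983}
```

View pics/top0.png

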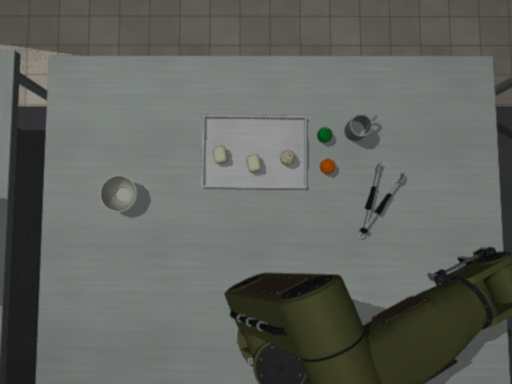

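View pics/side0.png

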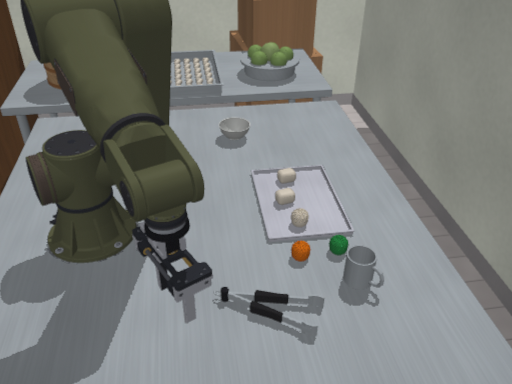

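Top view: tongs with hub at (364,232) and jaws at about (379,165) and (402,178). Round bun at (288,157), cut buns at (254,163) and (220,155). The green and orange lures are right of the tray. Next I'll measure these more precisely.

```bash
python3 - <<'E'
from h import *
import cv2
p=snap('top');q=snap('side')
im=np.asarray(p['pixels']); g=im.max(2)
def comps(p,box,thr,z):
    im=np.asarray(p['pixels']);g=im.max(2)
    x0,y0,x1,y1=box
    m=(g[y0:y1,x0:x1]<thr).astype(np.uint8)
    n,l,s,c=cv2.connectedComponentsWithStats(m)
    for i in range(1,n):
        if s[i,4]>8:
            pts=np.argwhere(l==i)[:,::-1]+[x0,y0]
            W=np.array([atz(p,u,v,z)[:2] for u,v in pts]); mu=W.mean(0)
            w,V=np.linalg.eigh(np.cov(W.T)); d=V[:,1]*np.sign(V[0,1])
            e=(W-mu)@d
            print(s[i,4],c[i]+[x0,y0],mu.round(1),'dir deg',round(np.degrees(np.arctan2(d[1],d[0])),1),'len',round(np.ptp(e),1))
print('top');comps(p,(345,150,420,245),60,28)
print('side');comps(q,(212,280,335,335),60,25)
for pp,nm in((p,'top'),(q,'side')):
  for n in('round_bun','cut_bun_1'):
    for d in manip.masks_of(pp,n)[:4]:
        ys,xs=np.nonzero(d['mask']); print(nm,n,round(d['conf'],2),xs.mean().round(1),ys.mean().round(1),len(xs),'bbox',xs.min(),xs.max(),ys.min(),ys.max(),atz(pp,xs.mean(),ys.mean(),30 if nm=='top' else 30).round(0))
for n,(u,v) in dict(bl=(204,189),br=(307,189),tl=(204,117),tr=(307,117)).items(): print(n,atz(p,u,v,16).round(0))
t=cv2.resize(im[105:245,195:415],None,fx=3.6,fy=3.6,interpolation=cv2.INTER_CUBIC)
cv2.imwrite('pics/top1.png',t[:,:,::-1])
s=cv2.resize(np.asarray(q['pixels'])[180:335,205:385],None,fx=3.8,fy=3.8,interpolation=cv2.INTER_CUBIC)
cv2.imwrite('pics/side1.png',s[:,:,::-1])
E
```

```text
top
125 [370.496 198.432] [ 462.3 -334.8] dir deg -16.8 len 82.1
121 [382.52066116 204.14876033] [ 442.6 -375.6] dir deg -35.0 len 81.0
35 [363.6        230.28571429] [ 353.8 -308.4] dir deg 74.6 len 24.7
side
86 [224.3255814  293.89534884] [ 351.7 -313.4] dir deg 85.5 len 45.7
650 [267.71230769 304.18307692] [ 451.3 -361.4] dir deg 71.9 len 85.1
top round_bun 0.68 326.7 165.6 162 bbox 320 334 159 172 [ 576. -186.   30.]
top round_bun 0.55 286.9 157.0 186 bbox 280 294 150 164 [606. -49.  30.]
top round_bun 0.55 324.1 134.2 184 bbox 317 331 127 141 [ 685. -179.   30.]
top cut_bun_1 0.76 219.9 154.4 219 bbox 213 227 146 163 [615. 181.  30.]
top cut_bun_1 0.57 253.4 163.0 225 bbox 246 261 154 172 [585.  66.  30.]
side round_bun 0.84 337.8 244.8 298 bbox 329 347 236 254 [ 680. -187.   30.]
side round_bun 0.77 299.0 217.8 221 bbox 292 307 210 226 [601. -55.  30.]
side round_bun 0.6 299.6 250.6 351 bbox 290 309 240 261 [ 570. -194.   30.]
side cut_bun_1 0.72 283.8 196.2 239 bbox 275 293 189 203 [579.  59.  30.]
side cut_bun_1 0.63 285.6 174.8 228 bbox 277 295 168 182 [610. 178.  30.]
side cut_bun_1 0.28 360.5 267.0 1247 bbox 344 382 245 288 [ 712. -279.   30.]
bl [497. 236.  16.]
br [ 496. -119.   16.]
tl [750. 238.  16.]
tr [ 750. -123.   16.]
```

View pics/top1.png

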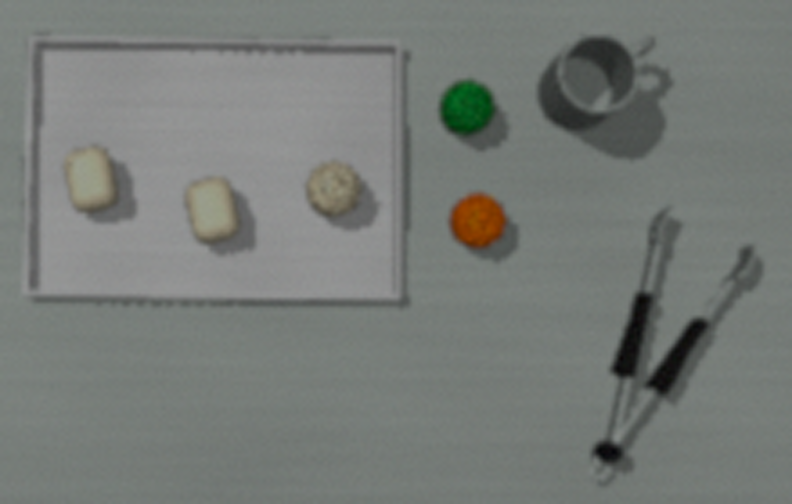

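The enlarged top view confirms the layout. The tongs' grip midpoint is about (453,-356) at yaw about -26°. The bun is about (603,-52), and the tray's near rim is at x≈497. I'll move above the tongs now.

```bash
python3 -m crank '[{"offset":[0.026,0.017,-0.008],"spin":-6.6},{"offset":[0.052,0.034,-0.015],"spin":-13.2},{"offset":[0.077,0.051,-0.023],"spin":-19.8},{"offset":[0.103,0.068,-0.03],"spin":-26.4},{"offset":[0.129,0.085,-0.038],"spin":-33},{"offset":[0.155,0.102,-0.045],"spin":-39.6},{"offset":[0.18,0.119,-0.053],"spin":-46.2},{"offset":[0.206,0.135,-0.06],"spin":-52.7}]' 1 25
python3 - <<'E'
from h import *
p=snap('side'); s=manip.read_state(); print(s['eef_pos'],s['eef_rot'])
cv2.imwrite('pics/side2.png',cv2.resize(np.asarray(p['pixels'])[190:345,190:390],None,fx=3.8,fy=3.8,interpolation=cv2.INTER_CUBIC)[:,:,::-1])
p=snap('top')
cv2.imwrite('pics/top2.png',cv2.resize(np.asarray(p['pixels'])[130:260,320:440],None,fx=4,fy=4,interpolation=cv2.INTER_CUBIC)[:,:,::-1])
E
```

```text
clock: 2.07
eef_pos: [454.1, -355.2, 105.8]
eef_rot: [-3.142, 0.0, -0.46]
wrist_force: [-0.3, -0.5, 0.4]
finger_gap: 94.1
[ 457.22835457 -352.32872799  104.40437525] [-3.14021696e+00  1.11710120e-03 -4.70367134e-01]
```

View pics/side2.png

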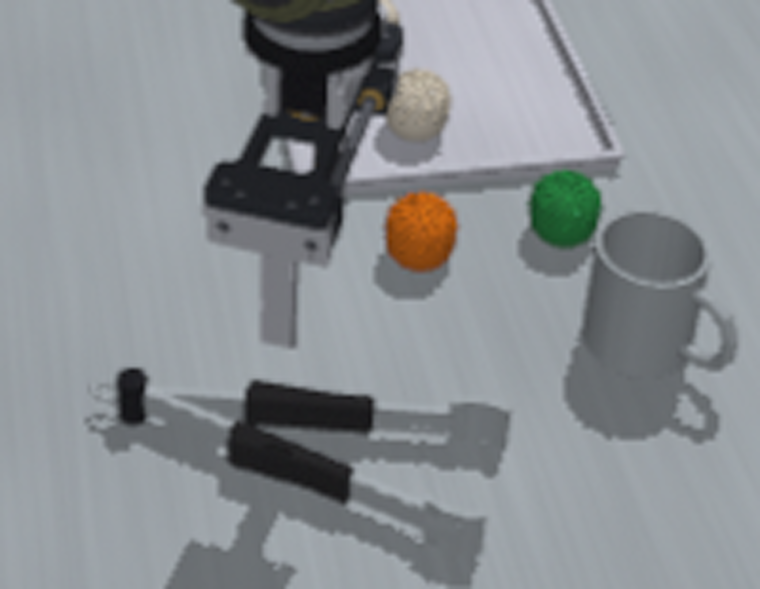

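Side crop: both grips are clear of the fingers, at (310,407) and (290,462) in the crop, with the hub at (131,397). I'll triangulate before descending.

```bash
python3 - <<'E'
from h import *
p=snap('side')
for u,v in((310,407),(290,462),(131,397),(480,440),(450,525)): print(atz(p,190+u/3.8,190+v/3.8,18).round(1))
q=snap('top')
for u,v in((370.5,198.4),(382.5,204.1),(363.6,230.3)): print(atz(q,u,v,28).round(1),proj(p,[*atz(q,u,v,18)[:2],18]))
print(manip.read_state()['eef_pos'])
E
```

```text
[ 465.9 -335.1   18. ]
[ 445.1 -377.7   18. ]
[ 352.3 -309.    18. ]
[ 567.6 -378.6   18. ]
[ 532.3 -440.2   18. ]
[ 462.4 -334.8   28. ] [np.float64(270.6), np.float64(298.1)]
[ 442.8 -375.5   28. ] [np.float64(265.6), np.float64(312.1)]
[ 353.7 -308.4   28. ] [np.float64(225.1), np.float64(295.1)]
[ 453.22202825 -356.03328209  105.9971276 ]
```

Top and side agree: midpoint (454,-356), yaw -26°. Descending to grip.

```bash
python3 -m crank '[{"offset":[0,0,-0.02],"spin":0},{"offset":[0,0,-0.045],"spin":0},{"offset":[0,0,-0.065],"spin":0},{"offset":[0,0,-0.082],"spin":0},{"offset":[0,0,-0.093],"spin":0},{"offset":[0,0,-0.099],"spin":0},{"offset":[0,0,-0.099],"spin":0},{"offset":[0,0,-0.099],"spin":0}]' 1 25
python3 -m crank '[{"offset":[0,0,0],"spin":0},{"offset":[0,0,0],"spin":0},{"offset":[0,0,0],"spin":0},{"offset":[0,0,0],"spin":0},{"offset":[0,0,0],"spin":0},{"offset":[0,0,0],"spin":0},{"offset":[0,0,0],"spin":0},{"offset":[0,0,0],"spin":0}]' 0.565 25
python3 - <<'E'
from h import *
p=snap('side'); s=manip.read_state(); print(s)
cv2.imwrite('pics/side3.png',cv2.resize(np.asarray(p['pixels'])[230:345,190:350],None,fx=4.5,fy=4.5,interpolation=cv2.INTER_CUBIC)[:,:,::-1])
E
```

```text
clock: 2.93
eef_pos: [453.2, -356.6, 7.7]
eef_rot: [3.141, -0.0, -0.451]
wrist_force: [0.6, -0.7, 0.7]
finger_gap: 94.2
clock: 3.6
eef_pos: [453.3, -356.6, 7.8]
eef_rot: [3.141, -0.0, -0.451]
wrist_force: [0.4, -0.1, 0.7]
finger_gap: 53.3
{'clock': 3.65, 'joints': array([-7.30013682e-01,  5.32881175e-01,  1.58853226e+00, -1.48595331e-04,
        1.01991028e+00,  1.29182139e+00]), 'qd': array([-1.70260146e-03, -7.75465148e-04,  1.04361446e-04,  1.35268952e-04,
       -1.29382433e-03, -3.05776144e-05]), 'effort': array([ 3.40320876e-03, -6.08455038e+01, -3.00924647e+01,  3.02417320e-02,
       -6.69201929e-02, -4.17174388e-04]), 'eef_pos': array([ 453.25785395, -356.57559158,    7.75542032]), 'eef_rot': array([ 3.14139686e+00, -2.23666176e-04, -4.50960959e-01]), 'wrist_force': array([ 0.57291639, -1.04020717,  0.23108166]), 'moment': array([ 0.10553463, -0.0185049 , -0.00915186]), 'finger_gap': 53.31824731096177}
```

View pics/side3.png

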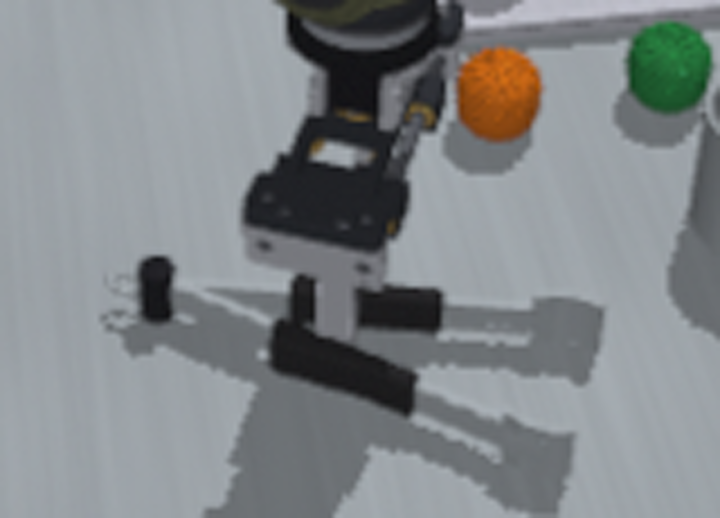

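```bash
python3 - <<'E'
from h import *
p=snap('side');s=manip.read_state()
from scipy.spatial.transform import Rotation as R
M=R.from_euler('xyz',s['eef_rot']).as_matrix();t=s['eef_pos']
for L in(-1,1):
  for z in(0,-19,-60):
    X=t+M@[0,L*26.7,z]; u,v=proj(p,X); print(X.round(0),(u,v),'crop',round((u-190)*4.5),round((v-230)*4.5))
E
```

```text
[ 465. -333.    8.] (np.float64(270.9), np.float64(299.2)) crop 364 311
[ 465. -333.   27.] (np.float64(271.1), np.float64(293.9)) crop 365 288
[ 465. -333.   68.] (np.float64(271.5), np.float64(282.1)) crop 367 234
[ 442. -381.    8.] (np.float64(265.0), np.float64(315.6)) crop 338 385
[ 442. -381.   27.] (np.float64(265.2), np.float64(310.2)) crop 338 361
[ 442. -381.   68.] (np.float64(265.5), np.float64(298.3)) crop 340 307
```

The near finger seems to end at the top of the right grip, although it should pass in front of it. I'll zoom in.

```bash
python3 - <<'E'
from h import *
p=snap('side')
im=np.asarray(p['pixels'])[275:330,215:330]
cv2.imwrite('pics/side4.png',cv2.resize(np.clip(im.astype(float)*1.0/255,0,1)**.5*255,None,fx=6.9,fy=6.9,interpolation=cv2.INTER_NEAREST)[:,:,::-1])
print(proj(p,[433,-398,105]))
for v in range(290,322,2): print(v,np.asarray(p['pixels'])[v,262:270].mean(1).astype(int) if 0 else np.asarray(p['pixels'])[v,258:274].max(1))
E
```

```text
[np.float64(263.4), np.float64(293.1)]
290 [117 119 123 125 126 125 125 125 125 126 125 108  90  88 104 121]
292 [ 38  38  86 117 125 125 125 125 125 126 124 124 113 118 126 126]
294 [ 37  37 127 137 125 125 126 125 125 125  98  58  51  80  90 102]
296 [ 30  30 109 128 125 125 125 125 126 127 101  61  38  31  32  33]
298 [ 29  29 109 128 126 125 126 125 125 127 107  68  37  29  28  28]
300 [ 28  30 110 129 125 125 124 126 125 131 110  63  30  29  28  29]
302 [ 76  79 116 128 125 125 125 125 125 135 113  72  57  57  56  50]
304 [ 31  29  74 103 111 111 116 123 125 132 111 107 117 116 116 115]
306 [ 28  29  29  30  30  29  27  40  56  76  88 104 115 116 116 115]
308 [ 31  32  31  31  31  30  28  28  27  29  27  28  39  70  95 102]
310 [29 29 29 30 29 29 30 31 31 30 30 29 29 29 31 28]
312 [28 29 29 28 28 29 28 27 28 29 29 29 30 29 32 30]
314 [63 46 31 29 27 28 30 28 27 27 28 27 29 29 29 28]
316 [118 117 116 107  87  77  65  57  46  32  29  29  28  29  27  27]
318 [119 117 116 116 117 117 117 117 118 119 108  87  72  62  45  31]
320 [117 118 117 115 116 116 117 117 117 118 119 116 117 116 116 106][ WARN:0@1.554] global loadsave.cpp:1063 imwrite_ Unsupported depth image for selected encoder is fallbacked to CV_8U.
```

View pics/side4.png

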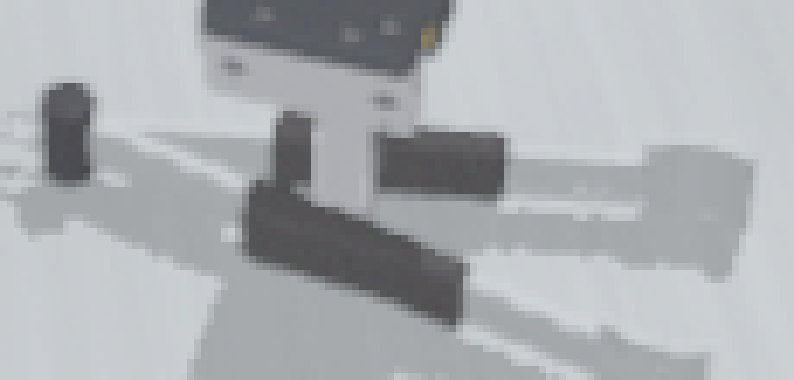

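```bash
python3 - <<'E'
from h import *
from scipy.spatial.transform import Rotation as R
P=snap('side');T=snap('top');s=manip.read_state();print(manip.hold_point_z,s['finger_gap'])
def draw(img,p,t,rot,half,box,f):
    im=img[box[1]:box[3],box[0]:box[2]]; im=cv2.resize(im,None,fx=f,fy=f,interpolation=cv2.INTER_NEAREST)
    M=R.from_euler('xyz',rot).as_matrix()
    for L,c in((-1,(0,0,255)),(1,(255,0,0))):
        a=[proj(p,np.array(t)+M@[0,L*half,z]) for z in(0,-19,-97)]
        for q in a: cv2.circle(im,(int((q[0]+.5-box[0])*f),int((q[1]+.5-box[1])*f)),3,c,-1)
        print(a)
    return im
s0=cv2.imread('pics/side0.png'); 
a=draw(s0,P,[247.0,-491.4,166.2],[-3.14159,0,.4658],47,(110,190,240,310),4)
b=draw(np.ascontiguousarray(np.asarray(P['pixels'])[:,:,::-1]),P,s['eef_pos'],s['eef_rot'],26.7,(215,235,295,335),3)
c=np.zeros((480,770,3),np.uint8);c[:a.shape[0],:a.shape[1]]=a;c[:b.shape[0],525:525+b.shape[1]]=b[:, :245]
cv2.imwrite('pics/m5.png',c)
E
```

```text
18.8 52.766585060557446
[[np.float64(167.3), np.float64(302.8)], [np.float64(166.4), np.float64(296.3)], [np.float64(162.4), np.float64(268.0)]]
[[np.float64(190.3), np.float64(334.1)], [np.float64(189.6), np.float64(327.5)], [np.float64(186.5), np.float64(298.7)]]
[[np.float64(270.9), np.float64(299.2)], [np.float64(271.1), np.float64(293.9)], [np.float64(272.0), np.float64(271.0)]]
[[np.float64(265.0), np.float64(315.6)], [np.float64(265.2), np.float64(310.2)], [np.float64(265.8), np.float64(287.1)]]
```

View pics/m5.png

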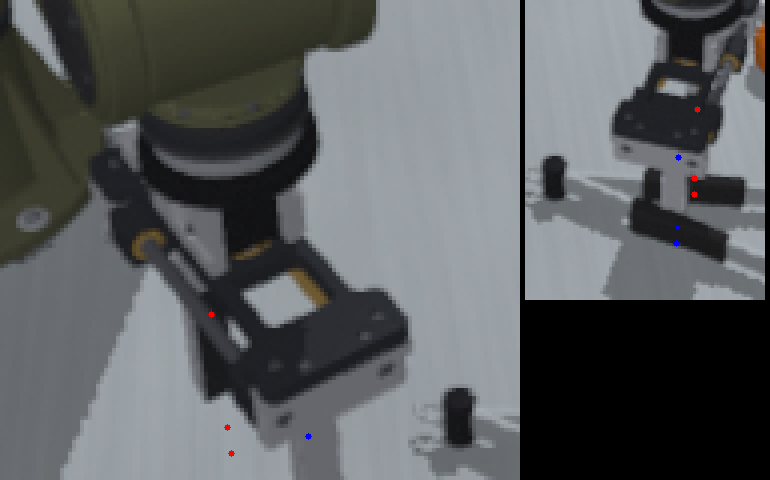

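```bash
python3 - <<'E'
from h import *
s0=cv2.imread('pics/side0.png')[225:345,120:245]
a=cv2.resize((np.clip(s0/255,0,1)**.6*255).astype(np.uint8),None,fx=4.5,fy=4.5,interpolation=cv2.INTER_NEAREST)
t=np.asarray(snap('top')['pixels'])[180:260,340:410][:,:,::-1]
t=cv2.resize((np.clip(t/255,0,1)**.6*255).astype(np.uint8),None,fx=3.3,fy=3.3,interpolation=cv2.INTER_NEAREST)
c=np.zeros((540,800,3),np.uint8);c[:a.shape[0],:a.shape[1]]=a;c[:t.shape[0],568:568+t.shape[1]]=t
cv2.imwrite('pics/m6.png',c)
E
```

```text
(no output)
```

View pics/m6.png

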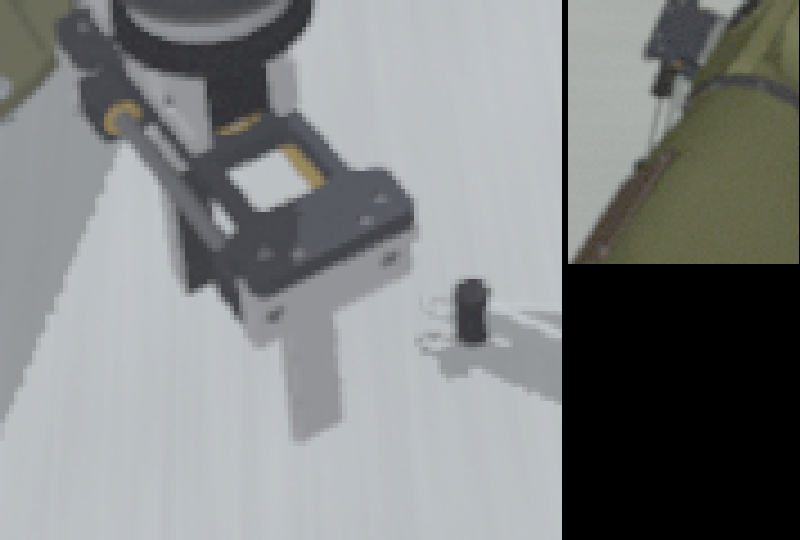

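```bash
python3 - <<'E'
from h import *
P=snap('side');T=snap('top');s=manip.read_state()
def tri(a,b):
    c1,d1=ray(P,*a);c2,d2=ray(T,*b);d1/=np.linalg.norm(d1);d2/=np.linalg.norm(d2)
    k=np.linalg.lstsq(np.c_[d1,-d2],c2-c1,rcond=None)[0]
    A=c1+k[0]*d1;B=c2+k[1]*d2;return ((A+B)/2).round(1),np.linalg.norm(A-B).round(1)
print(tri((284.3,256),(373.3,199.1)),tri((276.7,280.7),(373.3,199.1)))
for L in(27,40,60):
  for z in(60,110,160): print(L,z,proj(T,s['eef_pos']*[1,1,0]+np.array([L*.44,L*.9,z])),proj(P,s['eef_pos']*[1,1,0]+np.array([L*.44,L*.9,z])))
# gold pixels
for n,p,b in(('side',P,(250,240,300,300)),('top',T,(340,180,400,240))):
    im=np.asarray(p['pixels']).astype(int)[b[1]:b[3],b[0]:b[2]]
    m=((im[...,0]-im[...,2])>45).astype(np.uint8); k,l,st,c=cv2.connectedComponentsWithStats(m)
    print(n,[(st[i,4],(c[i]+b[:2]).round(1)) for i in range(1,k)])
print(s['eef_pos'])
E
```

```text
(array([ 475. , -315.4,  133. ]), np.float64(43.2)) (array([ 467.3, -332.5,   70.8]), np.float64(20.0))
27 60 [np.float64(372.6), np.float64(197.0)] [np.float64(271.5), np.float64(284.3)]
27 110 [np.float64(377.4), np.float64(196.0)] [np.float64(272.1), np.float64(269.3)]
27 160 [np.float64(382.6), np.float64(194.9)] [np.float64(272.7), np.float64(253.5)]
40 60 [np.float64(369.1), np.float64(195.3)] [np.float64(273.0), np.float64(280.5)]
40 110 [np.float64(373.8), np.float64(194.2)] [np.float64(273.6), np.float64(265.6)]
40 160 [np.float64(378.8), np.float64(193.0)] [np.float64(274.2), np.float64(249.9)]
60 60 [np.float64(363.7), np.float64(192.7)] [np.float64(275.1), np.float64(274.8)]
60 110 [np.float64(368.1), np.float64(191.5)] [np.float64(275.7), np.float64(259.9)]
60 160 [np.float64(372.9), np.float64(190.2)] [np.float64(276.4), np.float64(244.3)]
side [(np.int32(138), array([295.9, 250.5])), (np.int32(1), array([281., 254.])), (np.int32(4), array([284.2, 254.8])), (np.int32(3), array([269., 256.])), (np.int32(2), array([260. , 262.5]))]
top []
[ 453.25318513 -356.60381508    7.76257701]
```

Both fingers appear about 12 px higher than the stated TCP geometry predicts, so the tool may really sit higher than it reads. A harmless test is to squeeze further and see whether the jaws respond.

```bash
cat > dk.py <<'E'
from h import *
p=snap('side'); im=np.asarray(p['pixels']).max(2)
b=(240,290,300,325);m=(im[b[1]:b[3],b[0]:b[2]]<50).astype(np.uint8);k,l,st,c=cv2.connectedComponentsWithStats(m)
print([(int(st[i,4]),(c[i]+b[:2]).round(1).tolist()) for i in range(1,k) if st[i,4]>20], manip.read_state()['finger_gap'],manip.read_state()['eef_pos'].round(1),manip.read_state()['wrist_force'].round(1))
E
python3 dk.py
python3 -m crank '[{"offset":[0,0,0],"spin":0},{"offset":[0,0,0],"spin":0},{"offset":[0,0,0],"spin":0},{"offset":[0,0,0],"spin":0},{"offset":[0,0,0],"spin":0},{"offset":[0,0,0],"spin":0},{"offset":[0,0,0],"spin":0},{"offset":[0,0,0],"spin":0}]' 0.48 25
python3 dk.py
```

```text
[(370, [264.1, 309.1]), (147, [278.7, 298.2])] 53.34137064345113 [ 453.3 -356.6    7.8] [0.2 0.2 0.4]
clock: 4.72
eef_pos: [453.3, -356.6, 7.8]
eef_rot: [3.141, -0.0, -0.451]
wrist_force: [-0.2, -0.5, -0.7]
finger_gap: 45.1
[(371, [264.1, 309.1]), (144, [278.9, 298.2])] 45.14015142668779 [ 453.3 -356.6    7.8] [-0.3 -0.1  0.6]
```

No response, so the tongs are not gripped. I'll reopen, which is harmless, and see where the near finger is relative to the right grip.

```bash
python3 -m crank '[{"offset":[0,0,0],"spin":0},{"offset":[0,0,0],"spin":0},{"offset":[0,0,0],"spin":0},{"offset":[0,0,0],"spin":0},{"offset":[0,0,0],"spin":0},{"offset":[0,0,0],"spin":0},{"offset":[0,0,0],"spin":0},{"offset":[0,0,0],"spin":0}]' 1 25
python3 dk.py; python3 - <<'E'
from h import *
p=snap('side')
im=np.asarray(p['pixels'])[255:335,215:330].astype(float)
cv2.imwrite('pics/side7.png',cv2.resize(((im/255)**.6*255).astype(np.uint8),None,fx=6.9,fy=6.9,interpolation=cv2.INTER_NEAREST)[:,:,::-1])
E
```

```text
clock: 5.43
eef_pos: [453.3, -356.6, 7.8]
eef_rot: [3.141, -0.0, -0.451]
wrist_force: [-0.1, 0.2, 0.3]
finger_gap: 92.8
[(272, [265.3, 310.4]), (165, [277.6, 298.1])] 93.35776729302837 [ 453.3 -356.6    7.8] [ 0.6 -0.3 -1.2]
```

View pics/side7.png

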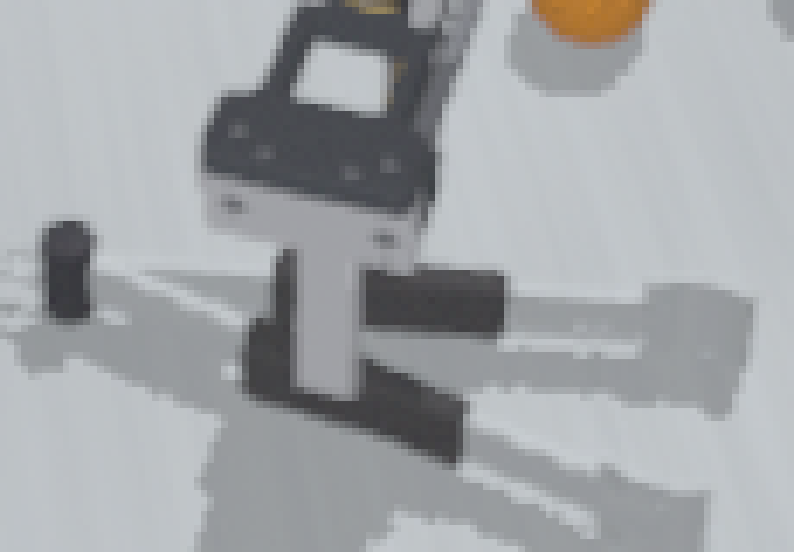

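The open finger passes in front of the right grip, with its tip at about (262.5,312). That puts the tip about 35–40 mm above where the reported TCP says it is, so the fingers closed above the grips. I'll go down carefully while watching the force.

```bash
python3 -m crank '[{"offset":[0,0,-0.003],"spin":0},{"offset":[0,0,-0.007],"spin":0},{"offset":[0,0,-0.011],"spin":0},{"offset":[0,0,-0.015],"spin":0},{"offset":[0,0,-0.018],"spin":0},{"offset":[0,0,-0.02],"spin":0},{"offset":[0,0,-0.02],"spin":0},{"offset":[0,0,-0.02],"spin":0}]' 1 25
cat > tip.py <<'E'
from h import *
p=snap('side'); im=np.asarray(p['pixels']).max(2).astype(int)
s=manip.read_state();print(s['eef_pos'].round(1),s['wrist_force'].round(1))
for v in range(304,326): print(v,im[v,254:276])
E
python3 tip.py
```

```text
clock: 6.2
eef_pos: [453.3, -356.6, -12.3]
eef_rot: [3.141, -0.0, -0.451]
wrist_force: [-0.2, 0.5, -0.9]
finger_gap: 93.9
[ 453.3 -356.7  -12.1] [-0.3  0.   0.5]
304 [ 28  30  30  60 109 125 125 125 125 124 125 118 104 109 116 116 117 116
 116 115 114 115]
305 [ 29  28  30  60 109 125 126 125 125 125 125 117 102 105 114 116 116 115
 116 115 114 115]
306 [ 31  31  32  63 109 125 125 125 125 125 125 113  97  86  95 107 114 116
 115 115 114 115]
307 [ 31  31  32  65 110 125 125 124 125 125 125 113  88  53  39  70  96 108
 114 115 114 115]
308 [ 30  30  31  65 110 125 125 125 125 125 125 113  88  53  29  29  39  70
  95 102 106 112]
309 [ 27  27  31  65 110 125 126 125 125 125 126 112  85  51  30  28  29  28
  27  39  68  95]
310 [ 28  27  30  65 110 125 125 125 125 125 125 110  78  45  31  31  31  29
  29  28  29  39]
311 [ 29  28  30  64 110 125 125 125 125 126 124 109  77  44  32  32  32  30
  30  30  29  28]
312 [ 33  29  29  64 110 125 126 125 125 125 125 108  75  44  28  29  30  30
  30  29  31  32]
313 [ 65  57  47  74 113 125 125 125 125 125 125 106  74  44  29  29  30  29
  30  
[... 451 characters left out ...]
7 109  87  73  63
  46  32  27  27]
319 [116 116 116 116 117 118 117 116 116 117 117 117 117 119 118 117 116 107
  87  65  45  32]
320 [116 116 115 116 116 117 117 116 117 117 117 117 117 119 118 116 117 116
 116 106  86  71]
321 [117 116 115 116 117 118 117 116 117 117 117 118 117 118 119 117 116 117
 116 117 117 115]
322 [116 116 115 116 116 118 117 116 116 117 118 117 117 118 119 118 116 116
 116 117 117 115]
323 [117 116 116 115 115 118 118 116 116 117 116 117 117 118 119 118 117 116
 116 117 118 116]
324 [117 116 115 115 116 117 118 116 116 116 117 117 117 118 119 119 118 117
 116 116 116 116]
325 [117 116 115 115 115 117 118 118 116 116 117 117 117 117 118 119 118 117
 116 117 117 116]
```

Reported z is -12 with no contact, which confirms a tool-height offset. I'll creep down further.

```bash
python3 -m crank '[{"offset":[0,0,-0.002],"spin":0},{"offset":[0,0,-0.004],"spin":0},{"offset":[0,0,-0.006],"spin":0},{"offset":[0,0,-0.008],"spin":0},{"offset":[0,0,-0.01],"spin":0},{"offset":[0,0,-0.011],"spin":0},{"offset":[0,0,-0.012],"spin":0},{"offset":[0,0,-0.012],"spin":0}]' 1 25
python3 tip.py | sed -n '1p;12,20p'
```

```text
clock: 6.92
eef_pos: [453.3, -356.6, -24.3]
eef_rot: [3.141, -0.0, -0.451]
wrist_force: [-0.1, -0.7, 0.1]
finger_gap: 94.1
[ 453.3 -356.6  -24.2] [-0.1 -0.3  0.2]
309 [ 30  29  28  65 111 125 125 125 125 125 125 110  84  51  29  29  28  29
  29  38  68  95]
310 [ 29  30  29  64 110 126 126 125 125 125 125 110  78  45  30  30  30  30
  29  28  29  42]
311 [ 30  29  29  64 110 125 126 125 125 126 125 109  77  45  31  30  31  31
  30  29  33  39]
312 [ 33  31  29  75 113 125 125 125 125 125 125 107  75  45  29  30  29  31
  32  31  36  41]
313 [ 65  58  46  97 121 125 126 125 125 125 126 106  74  44  29  29  28  29
```

```bash
python3 tip.py | tail -22; python3 - <<'E'
from h import *
p=snap('side')
for L in(-47,-59):
  for z in(0,5,10,15,20): print(L,z,proj(p,[453.3+L*.436,-356.6+L*.9,z]))
E
```

```text
315 [116 116 116 128 129 125 125 125 125 125 125 109  76  45  28  28  28  29
  27  28  29  28]
316 [116 116 116 126 128 126 125 125 125 125 125 108  77  44  28  27  29  28
  27  28  27  27]
317 [116 116 115 120 124 125 125 125 125 125 125 108  86  74  63  46  31  28
  26  28  28  28]
318 [116 116 116 120 125 125 125 125 125 125 126 107 105 116 109  87  73  63
  46  31  28  27]
319 [116 116 116 120 124 125 125 125 125 125 125 105 103 116 119 116 116 107
  86  65  45  31]
320 [116 116 116 118 121 123 123 124 125 125 125  99 100 116 118 116 117 116
 115 107  87  72]
321 [117 116 116 116 117 119 118 120 121 122 123  99 101 117 119 118 117 117
 116 117 117 116]
322 [116 116 115 116 116 118 117 116 117 117 119 105 110 118 120 118 117 117
 117 118 117 116]
323 [117 116 116 116 116 118 118 116 116 116 117 118 117 118 119 119 117 116
 116 117 117 116]
324 [118 116 116 116 116 118 118 117 116 117 118 117 117 117 119 119 117 116
 116 116 117 117]
325 [117 117 116 116 116 118 118 118 116 117 117 117 117 118 119 119 118 117
 116 116 117 116]
-47 0 [np.float64(262.6), np.float64(324.3)]
-47 5 [np.float64(262.7), np.float64(322.9)]
-47 10 [np.float64(262.7), np.float64(321.5)]
-47 15 [np.float64(262.7), np.float64(320.1)]
-47 20 [np.float64(262.8), np.float64(318.7)]
-59 0 [np.float64(261.2), np.float64(328.3)]
-59 5 [np.float64(261.3), np.float64(326.9)]
-59 10 [np.float64(261.3), np.float64(325.5)]
-59 15 [np.float64(261.3), np.float64(324.1)]
-59 20 [np.float64(261.3), np.float64(322.6)]
```

```bash
python3 -m crank '[{"offset":[0,0,-0.001],"spin":0},{"offset":[0,0,-0.002],"spin":0},{"offset":[0,0,-0.004],"spin":0},{"offset":[0,0,-0.005],"spin":0},{"offset":[0,0,-0.007],"spin":0},{"offset":[0,0,-0.008],"spin":0},{"offset":[0,0,-0.009],"spin":0},{"offset":[0,0,-0.009],"spin":0}]' 1 25
python3 tip.py | tail -16
```

```text
clock: 7.73
eef_pos: [453.3, -356.6, -33.3]
eef_rot: [3.141, -0.0, -0.451]
wrist_force: [0.5, -0.1, 0.5]
finger_gap: 94.0
318 [116 116 116 121 125 125 125 125 125 125 125 105 104 116 109  87  72  62
  46  31  27  26]
319 [117 116 116 121 125 126 125 125 126 125 125  99 100 117 118 117 117 107
  87  65  46  31]
320 [116 116 116 121 125 125 126 126 125 125 126  99  99 116 119 117 117 116
 115 107  86  72]
321 [117 116 116 122 126 125 125 126 125 125 126  98  98 115 119 117 117 117
 116 117 118 115]
322 [117 116 116 121 124 124 125 125 125 125 127  99  97 116 120 118 116 116
 117 117 118 116]
323 [117 116 116 117 118 121 123 123 124 125 127 100  99 116 119 119 117 117
 116 117 117 117]
324 [117 116 116 116 116 118 118 118 118 121 123 109 107 116 119 120 118 117
 116 116 117 117]
325 [118 116 116 116 116 117 119 118 117 117 117 118 117 118 119 120 118 117
 116 116 117 117]
```

```bash
python3 -m crank '[{"offset":[0,0,-0.001],"spin":0},{"offset":[0,0,-0.001],"spin":0},{"offset":[0,0,-0.002],"spin":0},{"offset":[0,0,-0.002],"spin":0},{"offset":[0,0,-0.003],"spin":0},{"offset":[0,0,-0.003],"spin":0},{"offset":[0,0,-0.004],"spin":0},{"offset":[0,0,-0.004],"spin":0}]' 1 25
python3 tip.py | sed -n 1p
```

```text
clock: 8.45
eef_pos: [453.3, -356.6, -37.3]
eef_rot: [3.141, -0.0, -0.451]
wrist_force: [0.1, 0.0, 0.9]
finger_gap: 94.3
[ 453.3 -356.6  -37.3] [ 0.4 -0.2 -0.2]
```

```bash
python3 -m crank '[{"offset":[0,0,-0.0005],"spin":0},{"offset":[0,0,-0.001],"spin":0},{"offset":[0,0,-0.0015],"spin":0},{"offset":[0,0,-0.002],"spin":0},{"offset":[0,0,-0.0025],"spin":0},{"offset":[0,0,-0.003],"spin":0},{"offset":[0,0,-0.003],"spin":0},{"offset":[0,0,-0.003],"spin":0}]' 1 25
python3 tip.py | tail -14;
```

```text
clock: 9.17
eef_pos: [453.4, -356.7, -39.0]
eef_rot: [3.141, -0.001, -0.451]
wrist_force: [-5.9, 4.7, 15.8]
finger_gap: 93.9
319 [117 116 116 120 125 126 126 125 126 125 126 107 104 117 119 117 117 107
  87  65  45  30]
320 [117 116 116 121 125 126 125 125 125 126 125 104 102 116 119 117 117 117
 116 107  86  71]
321 [117 116 116 121 125 126 126 125 125 126 125 100  99 116 119 117 117 117
 117 118 117 115]
322 [117 116 115 121 125 125 125 125 125 125 125  99  98 116 120 118 117 117
 116 118 118 116]
323 [117 116 116 121 124 126 125 125 126 125 125  98  98 116 119 119 117 116
 116 117 118 116]
324 [118 117 116 118 121 124 125 125 125 126 127  98  98 115 120 119 117 117
 116 117 117 117]
325 [118 117 116 116 116 117 121 122 122 123 126 101 102 116 119 120 118 117
 117 117 117 117]
```

Contact with the table comes at a reported z of -39 with 16 N, so the real tip height is reported z + 39 mm. I'll rise 5 mm, grip to 53 mm and check.

```bash
python3 -m crank '[{"offset":[0,0,0.003],"spin":0},{"offset":[0,0,0.005],"spin":0},{"offset":[0,0,0.006],"spin":0},{"offset":[0,0,0.006],"spin":0},{"offset":[0,0,0.006],"spin":0},{"offset":[0,0,0.006],"spin":0},{"offset":[0,0,0.006],"spin":0},{"offset":[0,0,0.006],"spin":0}]' 1 25
python3 -m crank '[{"offset":[0,0,0],"spin":0},{"offset":[0,0,0],"spin":0},{"offset":[0,0,0],"spin":0},{"offset":[0,0,0],"spin":0},{"offset":[0,0,0],"spin":0},{"offset":[0,0,0],"spin":0},{"offset":[0,0,0],"spin":0},{"offset":[0,0,0],"spin":0}]' 0.56 25
python3 dk.py
python3 - <<'E'
from h import *
p=snap('side')
for d in ('jaw_left','jaw_right','tongs'): print(d,[(x['location'],x['conf']) for x in manip.search_frame(p,d)][:2])
im=np.asarray(p['pixels'])[255:335,215:330].astype(float)
cv2.imwrite('pics/side8.png',cv2.resize(((im/255)**.6*255).astype(np.uint8),None,fx=6.9,fy=6.9,interpolation=cv2.INTER_NEAREST)[:,:,::-1])
E
```

```text
clock: 9.88
eef_pos: [453.3, -356.6, -33.2]
eef_rot: [3.141, -0.0, -0.451]
wrist_force: [0.0, -0.2, 0.1]
finger_gap: 93.8
clock: 10.55
eef_pos: [453.3, -356.6, -33.1]
eef_rot: [3.141, -0.0, -0.451]
wrist_force: [0.5, 0.3, -0.6]
finger_gap: 53.1
[(292, [269.2, 295.1]), (73, [255.0, 307.6]), (116, [275.7, 313.1])] 52.724140543132975 [ 453.4 -356.6  -33.1] [-0.4 -0.1 -0.3]
jaw_left [([570.3, -372.3, 21.6], 0.48)]
jaw_right [([531.9, -441.6, 21.5], 0.57)]
tongs [([491.2, -367.9, 19.3], 0.69)]
```

View pics/side8.png

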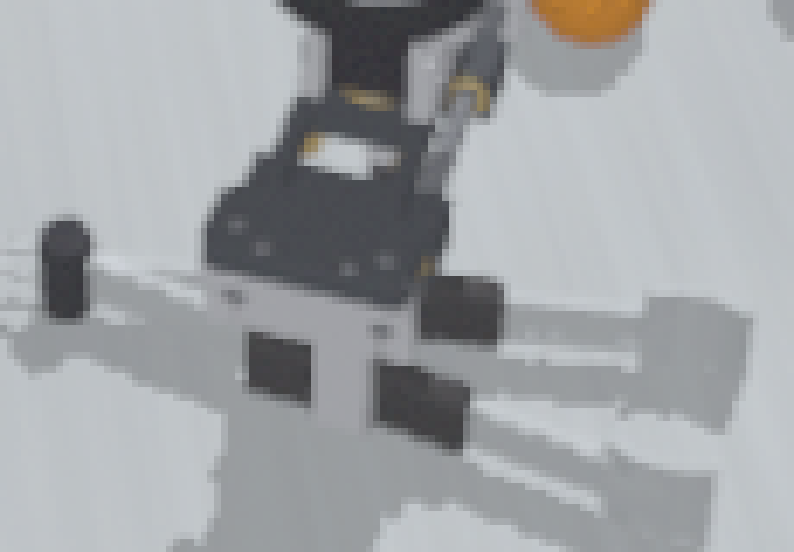

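Now the fingers hold both grips and the jaws have moved in. Lifting.

```bash
python3 -m crank '[{"offset":[0,0,0.005],"spin":0},{"offset":[0,0,0.015],"spin":0},{"offset":[0,0,0.03],"spin":0},{"offset":[0,0,0.047],"spin":0},{"offset":[0,0,0.065],"spin":0},{"offset":[0,0,0.08],"spin":0},{"offset":[0,0,0.09],"spin":0},{"offset":[0,0,0.09],"spin":0}]' 0.56 25
python3 -m crank '[{"offset":[0.003,0.015,0],"spin":2},{"offset":[0.006,0.034,0],"spin":5},{"offset":[0.009,0.054,0],"spin":8},{"offset":[0.012,0.074,0],"spin":12},{"offset":[0.015,0.094,0],"spin":16},{"offset":[0.017,0.114,0],"spin":20},{"offset":[0.018,0.13,0],"spin":23},{"offset":[0.018,0.14,0],"spin":26}]'
python3 -m crank '[{"offset":[0,0.015,0],"spin":0},{"offset":[0,0.035,0],"spin":0},{"offset":[0,0.06,0],"spin":0},{"offset":[0,0.085,0],"spin":0},{"offset":[0,0.11,0],"spin":0},{"offset":[0,0.135,0],"spin":0},{"offset":[0,0.155,0],"spin":0},{"offset":[0,0.165,0],"spin":0}]'
python3 - <<'E'
from h import *
p=snap('side');q=snap('top')
print(manip.read_state()['eef_pos'],manip.read_state()['finger_gap'],manip.read_state()['eef_rot'])
for n,pp in(('s',p),('t',q)):
 for d in ('jaw_left','jaw_right','round_bun','cut_bun_1'): print(n,d,[(x['location'].round(0) if hasattr(x['location'],'round') else x['location'],round(x['conf'],2)) for x in manip.search_frame(pp,d)][:3])
a=cv2.resize(np.asarray(p['pixels'])[150:290,220:370],None,fx=3.2,fy=3.2,interpolation=cv2.INTER_CUBIC)
b=cv2.resize(np.asarray(q['pixels'])[100:220,200:300],None,fx=3.1,fy=3.1,interpolation=cv2.INTER_CUBIC)
c=np.zeros((450,795,3),np.uint8);c[:a.shape[0],:a.shape[1]]=a;c[:b.shape[0],482:482+b.shape[1]]=b
cv2.imwrite('pics/m9.png',c[:,:,::-1])
E
```

```text
clock: 11.47
eef_pos: [454.2, -357.4, 59.6]
eef_rot: [3.14, -0.004, -0.451]
wrist_force: [0.9, -0.6, -1.3]
finger_gap: 52.9
clock: 12.13
eef_pos: [471.8, -214.9, 58.7]
eef_rot: [3.141, -0.003, 0.008]
wrist_force: [-0.5, 0.5, -2.2]
finger_gap: 52.8
clock: 12.8
eef_pos: [471.0, -47.3, 58.0]
eef_rot: [-3.141, -0.001, 0.011]
wrist_force: [-0.1, -0.5, -0.8]
finger_gap: 52.6
[471.35138405 -48.4720878   58.21376019] 52.809359659423514 [ 3.14157578e+00 -1.71553073e-03  1.11784724e-02]
s jaw_left [([583.7, -11.3, 108.8], 0.51)]
s jaw_right [([577.8, -83.5, 111.1], 0.62)]
s round_bun [([680.4, -199.4, 35.9], 0.84), ([598.8, -61.9, 38.0], 0.78), ([571.1, -206.8, 37.3], 0.6)]
s cut_bun_1 [([607.4, 163.8, 34.8], 0.81), ([577.8, 49.5, 40.7], 0.41)]
t jaw_left [([605.7, -45.0, 46.7], 0.63)]
t jaw_right []
t round_bun [([601.6, -49.1, 47.9], 0.71), ([570.6, -186.8, 46.1], 0.69), ([681.9, -174.9, 43.1], 0.55)]
t cut_bun_1 [([581.4, 72.9, 43.0], 0.62), ([610.1, 182.0, 37.6], 0.51)]
```

View pics/m9.png

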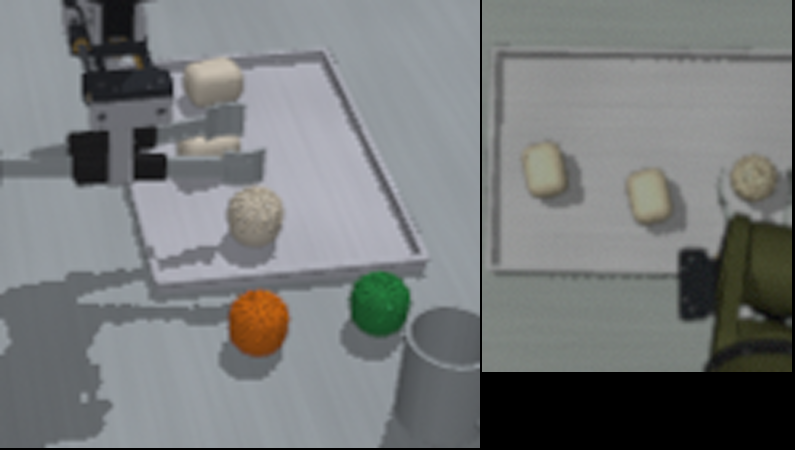

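Tongs are held level, and the detector's jaw midpoint (581,-47) fits the TCP pose plus 107 mm. Triangulating both views puts the bun at (604,-49.5). I'll shift +26 mm in x and -2 mm in y, then descend so the jaws' lower edge is about 13.5 mm up.

```bash
python3 -m crank '[{"offset":[0.006,0,0],"spin":0},{"offset":[0.014,-0.001,0],"spin":0},{"offset":[0.021,-0.002,0],"spin":0},{"offset":[0.026,-0.002,0],"spin":0},{"offset":[0.026,-0.002,0],"spin":0},{"offset":[0.026,-0.002,0],"spin":0},{"offset":[0.026,-0.002,0],"spin":0},{"offset":[0.026,-0.002,0],"spin":0}]'
python3 - <<'E'
from h import *
p=snap('side');print(manip.read_state()['eef_pos'])
for d in ('jaw_left','jaw_right'): print(d,[(np.round(x['location'],1),round(x['conf'],2)) for x in manip.search_frame(p,d)][:2])
E
```

```text
clock: 13.97
eef_pos: [497.6, -52.4, 58.6]
eef_rot: [3.141, -0.002, 0.007]
wrist_force: [0.5, -0.3, -1.5]
finger_gap: 52.9
[497.59453908 -52.38994999  58.60555477]
jaw_left [(array([606.2, -17.1, 111.1]), 0.62)]
jaw_right [(array([525.6, -64.1, 113. ]), 0.64)]
```

```bash
python3 -m crank '[{"offset":[0,0.002,-0.008],"spin":0},{"offset":[0,0.002,-0.022],"spin":0},{"offset":[0,0.002,-0.038],"spin":0},{"offset":[0,0.002,-0.053],"spin":0},{"offset":[0,0.002,-0.066],"spin":0},{"offset":[0,0.002,-0.074],"spin":0},{"offset":[0,0.002,-0.077],"spin":0},{"offset":[0,0.002,-0.078],"spin":0}]'
python3 - <<'E'
from h import *
p=snap('side');q=snap('top');s=manip.read_state();print(s['eef_pos'],s['wrist_force'].round(1),s['finger_gap'])
for n,pp in(('s',p),('t',q)):
 for d in ('jaw_left','jaw_right','round_bun','cut_bun_1'): print(n,d,[(np.round(x['location'],0),round(x['conf'],2)) for x in manip.search_frame(pp,d)][:3])
a=cv2.resize(np.asarray(p['pixels'])[180:260,240:340],None,fx=4.4,fy=4.4,interpolation=cv2.INTER_CUBIC)
b=cv2.resize(np.asarray(q['pixels'])[130:190,250:320],None,fx=5,fy=5,interpolation=cv2.INTER_CUBIC)
c=np.zeros((360,795,3),np.uint8);c[:a.shape[0],:a.shape[1]]=a;c[:b.shape[0],443:443+b.shape[1]]=b
cv2.imwrite('pics/m10.png',c[:,:,::-1])
E
```

```text
clock: 14.78
eef_pos: [497.4, -50.3, -19.8]
eef_rot: [3.141, -0.002, 0.007]
wrist_force: [-0.4, 0.2, -1.9]
finger_gap: 52.7
[497.9207582  -50.44096504 -19.01246233] [-0.8  0.4 -1.2] 52.33154907355648
s jaw_left [(array([607., -16.,  43.]), 0.44)]
s jaw_right [(array([604., -88.,  33.]), 0.47)]
s round_bun [(array([ 569., -207.,   38.]), 0.89), (array([ 676., -198.,   34.]), 0.76), (array([598., -60.,  46.]), 0.61)]
s cut_bun_1 [(array([611., 163.,  35.]), 0.58), (array([586.,  50.,  44.]), 0.49)]
t jaw_left []
t jaw_right []
t round_bun [(array([ 571., -183.,   43.]), 0.76), (array([605., -48.,  47.]), 0.74), (array([ 681., -178.,   41.]), 0.63)]
t cut_bun_1 [(array([611., 183.,  42.]), 0.63), (array([578.,  69.,  42.]), 0.53)]
```

No contact on the way down, and the jaws straddle the bun. Squeezing.

```bash
python3 -m crank '[{"offset":[0,0,0],"spin":0},{"offset":[0,0,0],"spin":0},{"offset":[0,0,0],"spin":0},{"offset":[0,0,0],"spin":0},{"offset":[0,0,0],"spin":0},{"offset":[0,0,0],"spin":0},{"offset":[0,0,0],"spin":0},{"offset":[0,0,0],"spin":0}]' 0.2 30
python3 -m crank '[{"offset":[0,0,0],"spin":0},{"offset":[0,0,0],"spin":0},{"offset":[0,0,0.001],"spin":0},{"offset":[0,0,0.002],"spin":0},{"offset":[0,0,0.004],"spin":0},{"offset":[0,0,0.007],"spin":0},{"offset":[0,0,0.01],"spin":0},{"offset":[0,0,0.013],"spin":0}]'
```

```text
clock: 15.95
eef_pos: [497.8, -50.4, -19.1]
eef_rot: [3.141, -0.003, 0.007]
wrist_force: [0.6, -0.9, -0.9]
finger_gap: 41.6
clock: 16.62
eef_pos: [497.9, -50.4, -5.7]
eef_rot: [3.141, -0.003, 0.007]
wrist_force: [-0.5, 0.8, -1.9]
finger_gap: 41.6
```

The fingers stopped at 41.6 mm, so the jaws are about 52 mm apart, the bun's diameter. Lifting about 180 mm.

```bash
python3 -m crank '[{"offset":[0,0,0.006],"spin":0},{"offset":[0,0,0.016],"spin":0},{"offset":[0,0,0.028],"spin":0},{"offset":[0,0,0.042],"spin":0},{"offset":[0,0,0.056],"spin":0},{"offset":[0,0,0.07],"spin":0},{"offset":[0,0,0.08],"spin":0},{"offset":[0,0,0.086],"spin":0}]'
python3 -m crank '[{"offset":[0,0,0.006],"spin":0},{"offset":[0,0,0.018],"spin":0},{"offset":[0,0,0.034],"spin":0},{"offset":[0,0,0.05],"spin":0},{"offset":[0,0,0.066],"spin":0},{"offset":[0,0,0.08],"spin":0},{"offset":[0,0,0.088],"spin":0},{"offset":[0,0,0.09],"spin":0}]'
python3 -m crank '[{"offset":[0,0,0.001],"spin":0},{"offset":[0,0,0.001],"spin":0},{"offset":[0,0,0.001],"spin":0},{"offset":[0,0,0.001],"spin":0},{"offset":[0,0,0.001],"spin":0},{"offset":[0,0,0.001],"spin":0},{"offset":[0,0,0.001],"spin":0},{"offset":[0,0,0.001],"spin":0}]'
python3 - <<'E'
from h import *
p=snap('side');q=snap('top');s=manip.read_state();print(s['eef_pos'],s['wrist_force'].round(1),s['finger_gap'])
for n,pp in(('s',p),('t',q)):
 for d in ('jaw_left','jaw_right','round_bun','cut_bun_1','bowl','mug'): print(n,d,[(np.round(x['location'],0),round(x['conf'],2)) for x in manip.search_frame(pp,d)][:4])
a=cv2.resize(np.asarray(p['pixels'])[100:290,200:390],None,fx=2.3,fy=2.3,interpolation=cv2.INTER_CUBIC)
b=cv2.resize(np.asarray(q['pixels'])[100:220,190:310],None,fx=2.9,fy=2.9,interpolation=cv2.INTER_CUBIC)
c=np.zeros((440,795,3),np.uint8);c[:a.shape[0],:a.shape[1]]=a;c[:b.shape[0],443:443+b.shape[1]]=b
cv2.imwrite('pics/m11.png',c[:,:,::-1])
E
```

```text
clock: 17.28
eef_pos: [498.4, -50.5, 82.1]
eef_rot: [3.141, -0.005, 0.007]
wrist_force: [0.4, -0.1, -1.8]
finger_gap: 42.0
clock: 17.95
eef_pos: [498.8, -50.6, 173.3]
eef_rot: [3.141, -0.007, 0.007]
wrist_force: [-0.2, -0.1, -2.6]
finger_gap: 42.2
clock: 18.62
eef_pos: [498.7, -50.6, 174.2]
eef_rot: [3.141, -0.007, 0.007]
wrist_force: [-0.6, 0.6, -2.0]
finger_gap: 41.7
[498.76477529 -50.57768363 174.20511153] [-0.9  0.2 -2.6] 41.88707428371294
s jaw_left [(array([609., -24., 243.]), 0.55), (array([637.,  17.,   3.]), 0.18)]
s jaw_right [(array([605., -77., 227.]), 0.5)]
s round_bun [(array([ 570., -209.,   38.]), 0.75), (array([ 678., -200.,   35.]), 0.71)]
s cut_bun_1 [(array([612., 164.,  34.]), 0.68)]
s bowl [(array([481., 551.,  34.]), 0.69)]
s mug [(array([ 707., -317.,   58.]), 0.56)]
t jaw_left [(array([ 704., -299.,   43.]), 0.66)]
t jaw_right []
t round_bun [(array([657., 100.,   3.]), 0.71), (array([610., -46., 242.]), 0.48), (array([ 681., -176.,   42.]), 0.46)]
t cut_bun_1 [(array([613., 182.,  40.]), 0.8), (array([578.,  70.,  40.]), 0.63)]
t bowl [(array([483., 531.,  21.]), 0.59)]
t mug [(array([ 709., -299.,   42.]), 0.91)]
```

View pics/m11.png

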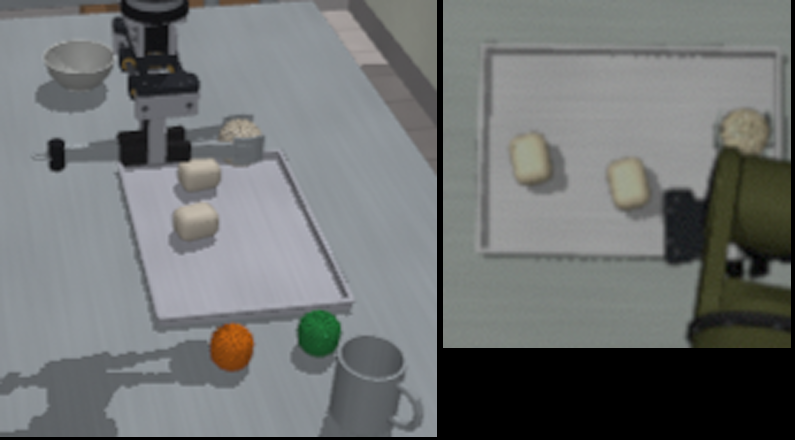

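The round bun sits in the jaws with its underside about 0.19–0.20 m up. The tray holds only the two cut buns, undisturbed. Handing in.

```bash
python3 -c "
from cell import manip
s=manip.read_state();print(s['clock'],abs(s['qd']).max(),s['finger_gap']);print(manip.sign_off())"
```

```text
19.3167 0.0023749331856761785 41.55992712651168
the job is handed in; nothing more can be done
None
```

I picked up the tongs, closed the jaws around the round bun, lifted it out of the tray and handed in at 19.3 s while holding it still. No verdict was reported.

**Last checks:**
- **Bun:** it shows in the jaws in both camera views. I work out its underside to be about 195 mm above the table, from the arm's rise rather than measured directly.
- **Grip:** the fingers are steady at 41.6 mm, which puts the jaws about 52 mm apart, the bun's diameter. The arm is at rest. Jaw force can't be read directly, so I only infer it from the stopped fingers and the bun staying put.
- **Other things:** the cut buns, bowl and mug are within detector accuracy (about 5 mm) of their starts.

**What disagreed or failed:**
- **Tool height:** the reported TCP sits about 39 mm below the real fingertips. My first close therefore passed above the grips and held nothing.
- **How I fixed it:** the cameras showed the offset, and a gentle touch on the table (16 N) confirmed it. I used the corrected height from there on.
- **Detector:** the final side view did not detect the round bun in the jaws. The final top view found it at (610, -46, 242) mm, but only at confidence 0.48.

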